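# Open a gift box and stand its divider in the slot

### The job

Get the gift box ready for filling: first lift the lid off it by its wooden bar handle and set the lid down flat, fully home, right way up, in the shallow steel lid tray. Then take the tall divider board out of the leaning rack and stand it upright, chamfered corners up, in the black slot across the middle of the box, right down to the bottom. Set both down rather than dropping them, and leave everything else on the table where it is.

Things in the scene. Friction and masses are not known exactly. Their poses are not given: they have to be found in the camera images.
- box: bronze-brown octagonal gift box, 140 mm across flats, wall 4, rim 60 mm above the table; immovable on a 170 mm square fixture plate with grey corner blocks up to 30 mm high. Origin on the table under its centre, z up, flats facing x and y. In its black insert a slot runs along y through the centre: 114 mm long (y), 13 wide (x), walls' top 47 mm and floor 16 mm above the table.
- slot (a point): centre of the floor of the slot in the box, 16 mm above the table; axes as the box's (x across the slot, y along it, z up).
- lid: loose octagonal lid, bronze-brown with a cream face, 140 mm across flats, 150 g, lying on the box at the start. Origin at the centre of its underside, z up, flats facing x and y: plug 127 mm across flats (sits in the box mouth) from z 0 to 6 mm, plate from 6 to 12, on it a wooden bar handle 16 mm (x) by 60 mm (y) from z 12 to 42 mm.
- lid_tray: shallow octagonal steel tray, fixed, 150 mm across flats inside, wall 4 mm thick and 18 mm high, floor 4 mm above the table. Origin on the table under its centre, z up; flats face its x and y axes. The lid lies home in it with its plug on the floor, flats matching in any of the eight turns.
- rack: fixed steel rack, base 140 x 130 mm, that holds the divider leaning 35 degrees from vertical, top towards the rack's -x (robot side). Origin on the table under the base's centre, z up. The divider's foot stands in a trough (lip 14, cheeks 22 mm high): draw it out along its own plane. Rails 20 mm wide at y +-42 mm carry its underside up to 76 mm from its foot; above, both faces are free.
- divider: loose stiff tan board, 10 mm thick (x), 110 mm wide (y), 120 mm high (z), about 90 g, the two top corners chamfered by 15 mm. Origin at the middle of its lower edge; z points up along the board to its top edge, x is the normal of its face (of the upper face while it leans in the rack).
- short_board: bystander: loose tan board 110 x 60 x 10 mm lying flat; origin at the centre of its underside.
- label_roll: bystander: roll of paper labels, 84 mm across, 45 mm high, standing on its end; origin at the centre of its underside.
- spray: bystander: upright bottle, 64 mm across, 170 mm tall; origin at the centre of its underside.
- lid_stack: bystander: stack of octagonal lids, 142 mm across, 55 mm high; origin at the centre of its underside.
- empty_box: bystander: loose open octagonal box without insert, 140 mm across flats, 45 mm high; origin at the centre of its underside.
- insert_stack: bystander: stack of black octagonal inserts, 128 mm across, 46 mm high; origin at the centre of its underside.
- tape: bystander: grey tape dispenser with a roll, 72 x 150 mm, 96 mm high; origin at the centre of its underside.

How it is judged:
By the outcome, as a careful person would: the job done as asked, in the order asked, and still so for the second after the job is handed in, with the robot touching nothing.
It also fails if it takes over 62 s, if anything falls off the work surface, if the arm or the gripper's body presses on something with over 40 N, if the wrist force passes 120 N, or if a joint passes its speed limit or range.

### The arm

A 6-joint arm with a two-finger parallel gripper is mounted at the origin on the work surface. World frame = base frame: x ahead of the robot, y to its left, z up, the work surface at z = 0. Lengths are in mm, angles in rad, forces in N, time in s.
With the tool pointing down it reaches from about 350 to 975 mm from the base axis. Payload 7.1 kg.
Tool frame: the origin (TCP) lies at the very end of the fingers, on their centre line; the grasp point (between the pads) lies 19 mm behind it; z points along the fingers, y is the line along which they close (so a half turn about z gives the same grasp; the last joint's range is limited). The gripper opens to 88 mm and grips with 3 to 60 N. Pads are 20 mm wide; open, the fingers measure 115 mm over their backs; the gripper's body (75 mm by 178 mm) begins 61 mm behind the grasp point.
Start: joints at [-0.019, 0.423, 1.63, -0, 1.089, -0.019], TCP at [624.984, 0.026, 222.675] pointing down, gripper open.
Joint ranges: [-3, 3], [-0.9, 2.11], [0.09, 2.58], [-1.31, 4.45], [0.11, 2.69], [-2.54, 2.54]. Speed limits (rad/s): [2.39, 2.39, 3.01, 3.14, 3.14, 3.14].

### API

Orientations are given as a rotation vector (axis times angle).
In Python, from workcell import ctrl, optics gives the robot as it stands.
- The arm moves only by the shell command python3 -m jog 'ROWS'. ROWS is JSON, a list of rows, each a list of 7 numbers: the shift along the tool's x, y, z in units of 40 mm (1.0 is 40 mm), then the turn, a rotation vector about the tool's x, y, z in units of 6 degrees (1.0 is 6 degrees), then the opening, from 0 (shut) to 1 (fully open). A call has 1 to 20 rows; each row shifts and turns the commanded pose from where the row before left it, along the tool's axes as they then stand; what a row does not reach is not made up. A row lasts 1/10 s, in which the tool goes at most 50 mm and 8.59 degrees, less where a joint would pass 70% of its speed; a pose out of reach is approached as far as the arm can. A call is refused whole if a number of a shift passes 1 or a number of a turn 1, either way. A call with a gripper value outside its range is refused whole. The fingers move at their own pace and stop on an object; the grip force is fixed at half the most. Time passes only in rows, so rows that do not move let the fingers close. It gives the time, the measured TCP pose, the force, the opening and the grip force at its end, in the units of the state.
- ctrl.get_obs(): the state, without advancing time (a new reading comes with each control period).
- optics.get_image(name): name is "scene" or "side" or "wrist"; returns the picture (480x640x3 uint8, red, green, blue); there is no depth.
- optics.camera_model(name): a dict with "fov_y" (degrees; the focal length in pixels is half the picture's height over the tangent of half this angle, whatever the lens; pixels are square), "cx", "cy" (the principal point, pixels), "view" (4x4, takes a point from world to camera coordinates); the wrist camera has in their place "hand_eye" (4x4, takes a point from camera to tool coordinates, whose origin is the TCP and whose axes are the flange's). Camera axes: x right, y up, looking along -z (the intrinsics and any distortion apply to the point x, -y, -z); pixel columns grow to the right and rows downward; lengths in mm; the calibration is good to about 2 mm. The wrist camera is an equidistant fisheye: a pixel r from the principal point sees the ray r / f radians off the axis. A picture is of the moment at which its call begins: read the wrist's pose just before it. camera_model takes no time and is no camera call.
- ctrl.close_job(): hands the job in; it is judged then, once.
Trained networks look in the newest picture that a camera, given by its name, has taken for a name from the list of things; names that differ only in an ending like _2 or _b are one class to them, and where a whole thing is asked for, a point or a joint stands for the part that bears it (a point fixed in the world has none). Each returns a list of dicts, best first, with "conf" (0 to 1); they miss things now and then, are a little off and sometimes report something else, mostly with a low value. They report only what shows in the picture. A call takes as long as a camera call.
- optics.masks_of(target, camera): "pixels" (480x640 bool, what is visible of it) and "extent" ([centre column, centre row, width, height] in pixels, round what is visible of it).
The state is a dict: "t": time; "qpos": joint angles; "qvel": joint speeds; "joint_torque": joint torques, N m; "ee_pos": TCP position; "orientation": TCP orientation; "ft_force": force on the tool from outside, world axes, zero at the start; "moment": the same for the moment, N m; "width": finger opening in mm; "grasp_force": force on a finger pad.
Only numpy, scipy, OpenCV 4.12 (cv2) and the standard library are available. Lean on these libraries where they do the work, as an engineer would, in place of code of your own. Each camera call takes 0.05 s, during which the arm holds its last target. There are 200 camera calls.

## Working session

There is one attempt and no reset: what is moved stays moved. The work goes in short steps, Python scripts to look and compute and a shell command to move; the robot and the scene stay as the last step left them, time stands still between calls to the robot, and variables do not carry over. Pictures are saved under pics/ and viewed, at most 10 in all, crops included, and the job is handed in when it is done.

```bash
ls; mkdir -p pics
python3 - <<'E'
from workcell import ctrl, optics
import cv2, numpy as np
np.set_printoptions(precision=4,suppress=True)
for n in ("scene","side","wrist"):
    im=optics.get_image(n); cv2.imwrite(f"pics/{n}0.png",im[:,:,::-1])
    m=optics.camera_model(n); print(n,m)
    for t in ("box","lid","lid_tray","rack","divider"):
        r=optics.masks_of(t,n)
        print(t,[(round(d["conf"],2),np.round(d["extent"]).tolist(),int(d["pixels"].sum())) for d in r[:3]])
print(ctrl.get_obs())
E
```

```text
pics
scene {'fov_y': 44.718913261472615, 'cx': 319.5772069738093, 'cy': 244.01939430575052, 'view': array([[    0.0992,     0.9951,     0.0014,   -37.9444],
       [   -0.8322,     0.0822,     0.5484,   447.6966],
       [    0.5456,    -0.0556,     0.8362, -1952.1637],
       [    0.    ,     0.    ,     0.    ,     1.    ]])}
box [(0.76, [332.0, 249.0, 62.0, 56.0], 1592)]
lid [(0.94, [333.0, 239.0, 50.0, 41.0], 1174), (0.6, [217.0, 272.0, 55.0, 55.0], 994)]
lid_tray [(0.91, [415.0, 238.0, 57.0, 52.0], 2323)]
rack [(0.93, [216.0, 269.0, 51.0, 55.0], 1125)]
divider [(0.71, [209.0, 252.0, 50.0, 52.0], 1642)]
side {'fov_y': 52.34362893145858, 'cx': 321.2614607350487, 'cy': 240.35494861271212, 'view': array([[    0.7914,    -0.6113,    -0.0029,  -456.164 ],
       [    0.3244,     0.4158,     0.8496,  -256.6572],
       [   -0.5182,    -0.6733,     0.5274, -1021.8159],
       [    0.    ,     0.    ,     0.    ,     1.    ]])}
box [(0.63, [311.0, 272.0, 83.0, 41.0], 1746)]
lid [(0.88, [308.0, 249.0, 57.0, 32.0], 1373), (0.29, [262.0, 230.0, 56.0, 34.0], 1447)]
lid_tray [(0.59, [260.0, 2
[... 423 characters left out ...]
  1.    ]])}
box [(0.79, [248.0, 202.0, 170.0, 171.0], 6960)]
lid [(0.98, [235.0, 209.0, 152.0, 157.0], 19122)]
lid_tray [(0.93, [235.0, 25.0, 141.0, 50.0], 4820)]
rack [(0.74, [282.0, 412.0, 107.0, 25.0], 1720)]
divider []
{'t': 0.9, 'qpos': array([-0.019 ,  0.4231,  1.6299,  0.    ,  1.0886, -0.019 ]), 'qvel': array([ 0.0011,  0.0003, -0.0003,  0.0014,  0.0007,  0.001 ]), 'joint_torque': array([ -0.0021, -54.4565, -27.4049,   0.0644,   0.0168,  -0.    ]), 'ee_pos': array([625.0059,   0.0193, 222.6938]), 'orientation': array([2.2214, 2.2214, 0.    ]), 'ft_force': array([-0.2116,  1.0457, -0.1325]), 'moment': array([ 0.0084, -0.0159,  0.0255]), 'grasp_force': 0.0, 'width': 87.66820153529622}
```

View pics/wrist0.png

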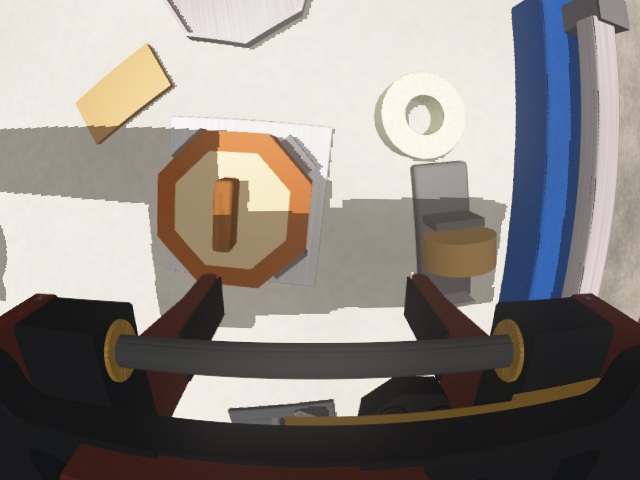

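View pics/scene0.png

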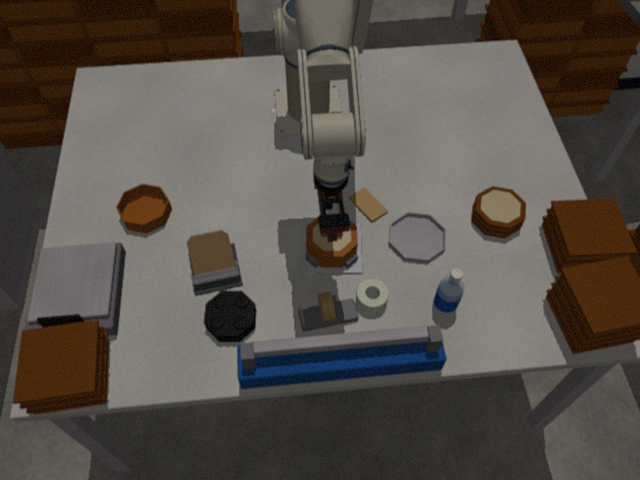

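View pics/side0.png

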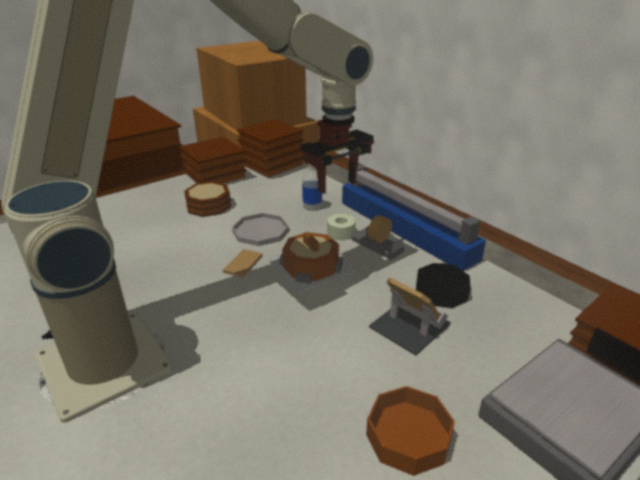

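```bash
cat > h.py <<'E'
import cv2, numpy as np
from scipy.optimize import minimize
from scipy.spatial.transform import Rotation as R
from workcell import ctrl, optics
np.set_printoptions(precision=3,suppress=True)
def shoot(cam,png=None):
    o=ctrl.get_obs(); T=np.eye(4); T[:3,:3]=R.from_rotvec(o["orientation"]).as_matrix(); T[:3,3]=o["ee_pos"]
    m=optics.camera_model(cam); im=optics.get_image(cam)
    if png: cv2.imwrite("pics/"+png,im[:,:,::-1])
    V=np.linalg.inv(T@m["hand_eye"]) if cam=="wrist" else m["view"]
    return dict(im=im,V=V,f=240/np.tan(np.radians(m["fov_y"]/2)),c=np.array([m["cx"],m["cy"]]),fish=cam=="wrist",cam=cam)
def proj(v,P):
    P=np.atleast_2d(P)@v["V"][:3,:3].T+v["V"][:3,3]; x,y,z=P[:,0],-P[:,1],-P[:,2]
    r=np.hypot(x,y); k=np.arctan2(r,z)/np.maximum(r,1e-9) if v["fish"] else 1/z
    return np.c_[x*k,y*k]*v["f"]+v["c"]
def ray(v,uv,z):   # pixel -> world at height z
    d=(np.atleast_2d(uv)-v["c"])/v["f"]
    if v["fish"]:
        r=np.linalg.norm(d,axis=1,keepdims=True); d=d*np.where(r>1e-9,np.tan(r)/np.maximum(r,1e-9),1)
    Ri=v["V"][:3,:3].T; w=np.c_[d[:,0],-d[:,1],-np.ones(len(d))]@Ri.T; o=-Ri@v["V"][:3,3]
    return o+w*((z-o[2])/w[:,2])[:,None]
def octa(af,z): 
    a=np.radians(22.5+45*np.arange(8)); r=af/2/np.cos(np.pi/8); return np.c_[r*np.cos(a),r*np.sin(a),np.full(8,z)]
def place(P,x,y,yaw,z=0): return P@R.from_euler("z",yaw).as_matrix().T+[x,y,z]
def sil(v,P,s=4):
    h=cv2.convexHull(proj(v,P).astype(np.float32)); m=np.zeros((480*2,640*2),np.uint8)
    cv2.fillConvexPoly(m,np.round((h+.5)*2*16-8).astype(np.int32),1,shift=4); return m.astype(bool)
def fit(pairs,model,x0,step):  # pairs: (view,mask); model(p)->3D points of convex hull
    ms=[(v,cv2.resize(m.astype(np.uint8),None,fx=2,fy=2,interpolation=0).astype(bool)) for v,m in pairs]
    def c(p): 
        e=0
        for v,m in ms: s=sil(v,model(p)); e+=1-(s&m).sum()/max(1,(s|m).sum())
        return e/len(ms)
    n=len(x0); best=None
    for sg in (1,-1,.5):
        S=np.vstack([x0]+[np.array(x0)+sg*step[i]*np.eye(n)[i] for i in range(n)])
        r=minimize(c,x0,method="Nelder-Mead",options=dict(initial_simplex=S,xatol=1e-3,fatol=1e-5,maxiter=400))
        if best is None or r.fun<best.fun: best=r
        x0=best.x
    return best.x,1-best.fun
def mask(v,t):
    r=optics.masks_of(t,v["cam"]); return r[0]["pixels"] if r else None
E
python3 - <<'E'
from h import *
for c in ("wrist","scene"):
    v=shoot(c); m=mask(v,"lid"); 
    M=lambda p: np.r_[place(np.r_[octa(140,60),octa(140,66)],*p), place(np.array([[a,b,96] for a in(-8,8) for b in (-30,30)]),*p)]
    uv=np.argwhere(m)[:,::-1].mean(0); x0=ray(v,uv,66)[0]
    print(c,"lid",x0,fit([(v,m)],M,[x0[0],x0[1],0.05],[8,8,.15]))
    if c=="wrist":
        # handle: saturated pixels inside the cream face
        hsv=cv2.cvtColor(v["im"],cv2.COLOR_RGB2HSV); p=fit([(v,m)],M,[x0[0],x0[1],0.05],[8,8,.15])[0]
        a=np.zeros((480,640),np.uint8); cv2.fillConvexPoly(a,cv2.convexHull(proj(v,place(octa(95,66),*p)).astype(np.int32)),1)
        k=((hsv[...,1]>140)&(a>0)).astype(np.uint8); k=cv2.morphologyEx(k,cv2.MORPH_OPEN,np.ones((3,3)))
        print(k.sum(),fit([(v,k>0)],lambda q:place(np.array([[a,b,z] for a in(-8,8) for b in (-30,30) for z in (66,96)]),*q),p,[5,5,.1]))
    m=mask(v,"lid_tray"); uv=np.argwhere(m)[:,::-1].mean(0); x0=ray(v,uv,18)[0]
    print(c,"tray",x0,fit([(v,m)],lambda p:place(np.r_[octa(158,0),octa(158,18)],*p),[x0[0],x0[1],0.1],[8,8,.15]))
    m=mask(v,"rack"); uv=np.argwhere(m)[:,::-1].mean(0); print("rack~",ray(v,uv,5))
    m=mask(v,"divider")
    if m is not None: print("div~",ray(v,np.argwhere(m)[:,::-1].mean(0),60))
E
```

```text
wrist lid [553.834  19.04   66.   ] (array([550.116,  16.302,  -0.101]), np.float64(0.9794736774836722))
1637 (array([550.027,  15.873,  -0.143]), np.float64(0.8353121409421678))
wrist tray [544.063 206.909  18.   ] (array([542.745, 264.355,  -1.016]), np.float64(0.9862380610044161))
rack~ [[ 580.922 -257.383    5.   ]]
scene lid [764.603 293.792  66.   ] (array([760.672, 302.503,  -0.075]), np.float64(0.4594802906848712))
scene tray [554.924 259.413  18.   ] (array([546.322, 260.579,   0.528]), np.float64(0.9446082561078348))<stdin>:15: RuntimeWarning: Mean of empty slice.
Traceback (most recent call last):
  File "h.py", line 17, in ray
    d=(np.atleast_2d(uv)-v["c"])/v["f"]
       ~~~~~~~~~~~~~~~~~^~~~~~~
ValueError: operands could not be broadcast together with shapes (1,0) (2,)
```

```bash
python3 -m jog '[[0.9,-0.3,-0.5,0,0,0,1],[0.9,-0.3,-0.5,0,0,0,1],[0.9,-0.3,-0.5,0,0,0,1],[0.9,-0.3,-0.5,0,0,0,1],[0,0,0,0,0,0,1],[0,0,0,0,0,0,1],[0,0,0,0,0,0,1]]'
cat > look.py <<'E'
from h import *
def lidtray(v):
    m=mask(v,"lid")
    if m is not None:
        M=lambda p: np.r_[place(np.r_[octa(140,60),octa(140,66)],*p), place(np.array([[a,b,96] for a in(-8,8) for b in (-30,30)]),*p)]
        print("lid",fit([(v,m)],M,[550,16,-.1],[8,8,.1]))
    m=mask(v,"lid_tray")
    if m is not None:
        print("tray",[fit([(v,m)],lambda p:place(np.r_[octa(158,0),octa(158,18)],*p),[543,264,a],[8,8,.1]) for a in (0.1,-.25,.4)])
E
python3 - <<'E'
from look import *
v=shoot("wrist","w1.png"); lidtray(v); print(ctrl.get_obs()["ee_pos"])
E
python3 -m jog '[[-1,0,0,0,0,0,1],[-1,0,0,0,0,0,1],[-1,0,0,0,0,0,1],[-1,0,0,0,0,0,1],[-1,0,0,0,0,0,1],[-1,0,0,0,0,0,1],[-1,0,0,0,0,0,1],[-1,0,0,0,0,0,1],[-1,0,0,0,0,0,1],[-1,0,0,0,0,0,1],[0,0,0,0,0,0,1],[0,0,0,0,0,0,1],[0,0,0,0,0,0,1]]'
python3 - <<'E'
from look import *
v=shoot("wrist","w2.png"); print(ctrl.get_obs()["ee_pos"]); lidtray(v)
for t in ("divider","rack"): 
    m=mask(v,t)
    if m is not None and m.sum(): print(t,m.sum(),ray(v,np.argwhere(m)[:,::-1].mean(0),50))
E
```

```text
t: 2.05
ee_pos: [576.8, 143.2, 301.9]
orientation: [-2.222, -2.221, 0.002]
ft_force: [-0.3, -0.4, 0.1]
width: 87.7
grasp_force: 0.0
lid (array([550.346,  16.904,  -0.08 ]), np.float64(0.8074843175427212))
tray [(array([542.967, 263.583,  -0.232]), np.float64(0.9882834029691528)), (array([542.815, 263.565,  -0.232]), np.float64(0.9883018062864457)), (array([542.988, 263.548,   0.556]), np.float64(0.9883001422475106))]
[576.966 142.875 301.745]
t: 3.5
ee_pos: [576.6, -255.5, 302.2]
orientation: [-2.221, -2.22, 0.0]
ft_force: [-0.1, 0.1, -0.5]
width: 87.7
grasp_force: 0.0
[ 576.804 -255.123  302.4  ]
lid (array([550.017,  16.391,  -0.104]), np.float64(0.9860763715190929))
divider 6841 [[ 584.211 -320.535   50.   ]]
rack 5313 [[ 592.719 -285.953   50.   ]]
```

View pics/w2.png

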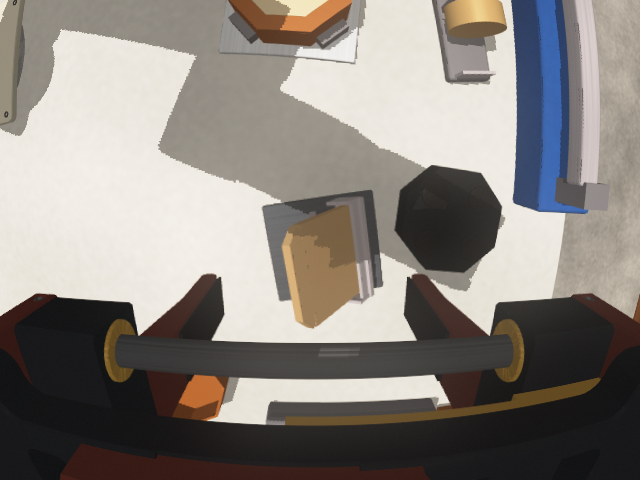

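```bash
python3 -m jog '[[0.97,-0.095,0.5,0,0,0,1],[0.97,-0.095,0.5,0,0,0,1],[0.97,-0.095,0.6,0,0,0,1],[0.97,-0.095,0.6,0,0,0,1],[0.97,-0.095,0.6,0,0,0,1],[0.97,-0.095,0.6,0,0,0,1],[0.97,-0.095,0.6,0,0,0,1],[0,0,0,0,0,1,1],[0,0,0,0,0,0,1],[0,0,0,0,0,0,1],[0,0,0,0,0,0,1],[0,0,0,0,0,0,1]]'
python3 - <<'E'
from look import *
v=shoot("wrist","w3.png"); o=ctrl.get_obs(); print(o["ee_pos"],o["orientation"])
Rm=R.from_rotvec(o["orientation"]).as_matrix(); print(Rm)
print(Rm.T@(np.array([550.1,16.2,71])-o["ee_pos"])/40)
im=v["im"].copy()
B=place(np.array([[a,b,96.] for a,b in((-8,-30),(8,-30),(8,30),(-8,30))]),550.1,16.3,-.104)
cv2.polylines(im,[np.round(proj(v,B)).astype(np.int32)],True,(0,255,0),1)
cv2.polylines(im,[np.round(proj(v,place(octa(140,66),550.1,16.3,-.104))).astype(np.int32)],True,(0,255,0),1)
cv2.imwrite("pics/w3o.png",im[:,:,::-1])
E
```

```text
t: 4.95
ee_pos: [550.8, 15.0, 143.2]
orientation: [2.334, 2.102, 0.001]
ft_force: [-0.1, 0.7, -1.1]
width: 87.6
grasp_force: 0.0
[550.776  14.952 143.198] [2.334 2.101 0.001]
[[ 0.105  0.994  0.001]
 [ 0.994 -0.105 -0.   ]
 [ 0.     0.001 -1.   ]]
[ 0.029 -0.022  1.805]
```

View pics/w3o.png

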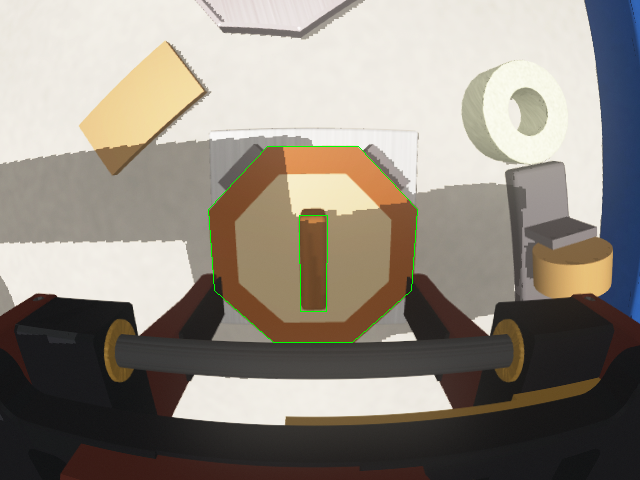

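The overlay fits: the octagon rim and the handle (300–327, 215–310) lie inside my predicted outlines. Next: descend and grip.

```bash
python3 -m jog '[[0.03,-0.02,0.7,0,0,0,1],[0,0,0.7,0,0,0,1],[0,0,0.38,0,0,0,1],[0,0,0,0,0,0,1],[0,0,0,0,0,0,0],[0,0,0,0,0,0,0],[0,0,0,0,0,0,0],[0,0,0,0,0,0,0],[0,0,0,0,0,0,0],[0,0,0,0,0,0,0]]'
```

```text
t: 6.0
ee_pos: [549.9, 16.9, 71.8]
orientation: [2.334, 2.102, 0.001]
ft_force: [0.2, 0.4, 0.7]
width: 43.3
grasp_force: 0.0
```

```bash
python3 -m jog '[[0,0,0,0,0,0,0],[0,0,0,0,0,0,0],[0,0,0,0,0,0,0],[0,0,0,0,0,0,0],[0,0,0,0,0,0,0],[0,0,0,0,0,0,0]]'; python3 -m jog '[[0,0,-0.1,0,0,0,0],[0,0,-0.2,0,0,0,0],[0,0,-0.4,0,0,0,0],[0,0,-0.7,0,0,0,0],[0,0,-0.7,0,0,0,0],[0,0,0,0,0,0,0],[0,0,0,0,0,0,0],[0,0,0,0,0,0,0]]'
python3 - <<'E'
from look import *
v=shoot("wrist"); o=ctrl.get_obs(); print(o["ee_pos"],o["orientation"],o["width"])
m=mask(v,"lid"); lz=o["ee_pos"][2]-72+54
M=lambda p: np.r_[place(np.r_[octa(140,6),octa(140,12)],*p[:3],lz), place(np.array([[a,b,42.] for a in(-8,8) for b in (-30,30)]),*p[:3],lz)]
print("lid",fit([(v,m)],M,[550,16,-.1],[8,8,.1]),lz)
m=mask(v,"lid_tray"); print("tray",fit([(v,m)],lambda p:place(np.r_[octa(158,0),octa(158,18)],*p),[543,264,-.23],[8,8,.1]))
E
```

```text
t: 6.6
ee_pos: [549.7, 16.9, 71.4]
orientation: [-2.335, -2.102, -0.0]
ft_force: [1.1, 0.2, -0.7]
width: 15.7
grasp_force: 30.0
t: 7.4
ee_pos: [548.8, 16.9, 154.6]
orientation: [-2.334, -2.101, 0.002]
ft_force: [0.5, 0.5, -1.2]
width: 16.0
grasp_force: 30.0
[548.736  16.884 154.327] [-2.334 -2.101  0.003] 15.796922149461858
lid (array([548.417,  16.938,  -0.105]), np.float64(0.6626586677240962)) 136.32739262287603
tray (array([543.073, 263.501,  -0.23 ]), np.float64(0.9858228588132125))
```

```bash
python3 -m jog '[[0.4,-0.05,0,0,0,0,0],[0.8,-0.1,0,0,0,0,0],[0.9,-0.12,0,0,0,0,0],[0.9,-0.12,0,0,0,0,0],[0.9,-0.12,0,0,0,0,0],[0.9,-0.12,0,0,0,0,0],[0.8,-0.1,0,0,0,0,0],[0.51,-0.06,0,0,0,0.4,0],[0,0,0.5,0,0,0.4,0],[0,0,0.7,0,0,0.4,0],[0,0,0.7,0,0,0,0],[0,0,0.4,0,0,0,0],[0,0,0,0,0,0,0],[0,0,0,0,0,0,0],[0,0,0,0,0,0,0]]'
python3 - <<'E'
from look import *
v=shoot("wrist","w4.png"); o=ctrl.get_obs(); Rm=R.from_rotvec(o["orientation"]).as_matrix()
print(o["ee_pos"],Rm[0],Rm.T@(np.array([543,263.5,21.4])-o["ee_pos"])/40, np.arctan2(Rm[1,0],Rm[0,0])-np.pi/2)
E
```

```text
t: 9.05
ee_pos: [544.7, 263.8, 64.7]
orientation: [2.462, 1.951, 0.003]
ft_force: [0.4, 0.6, -1.6]
width: 15.8
grasp_force: 30.0
[544.801 263.77   64.884] [0.228 0.974 0.002] [-0.019 -0.044  1.087] -0.23047870561002082
```

View pics/w4.png

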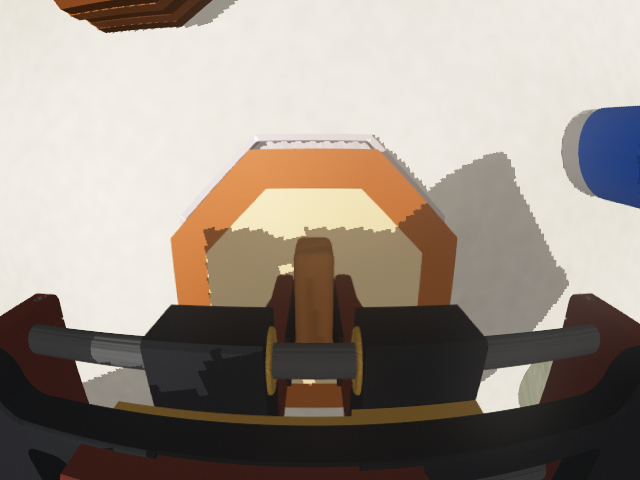

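The lid hangs square over the tray: tray rim is visible evenly behind the lid's edge at rows 137–215. Lowering gently.

```bash
python3 -m jog '[[-0.02,-0.04,0.4,0,0,0,0],[0,0,0.3,0,0,0,0],[0,0,0.2,0,0,0,0],[0,0,0.1,0,0,0,0],[0,0,0.03,0,0,0,0],[0,0,0.02,0,0,0,0],[0,0,0.02,0,0,0,0],[0,0,0,0,0,0,0],[0,0,0,0,0,0,0]]'
```

```text
t: 10.0
ee_pos: [542.4, 263.0, 21.5]
orientation: [2.462, 1.951, 0.001]
ft_force: [-1.1, -1.6, 5.4]
width: 15.9
grasp_force: 30.0
```

```bash
python3 -m jog '[[0,0,0,0,0,0,0.6],[0,0,0,0,0,0,0.6],[0,0,0,0,0,0,0.6],[0,0,0,0,0,0,0.6],[0,0,0,0,0,0,0.6],[0,0,-0.3,0,0,0,0.6],[0,0,-0.8,0,0,0,0.6],[0,0,-1,0,0,0,0.6],[0,0,-1,0,0,0,1],[0,0,-1,0,0,0,1],[0,0,-1,0,0,0,1],[0,0,-1,0,0,0,1],[0,0,0,0,0,0,1],[0,0,0,0,0,0,1]]'
python3 - <<'E'
from look import *
v=shoot("wrist","w5.png"); o=ctrl.get_obs(); print(o["ee_pos"],o["width"])
m=mask(v,"lid")
M=lambda lz:lambda p: np.r_[place(np.r_[octa(140,6),octa(140,12)],*p[:3],lz), place(np.array([[a,b,42.] for a in(-8,8) for b in (-30,30)]),*p[:3],lz)]
for lz in (4,10): print("lid",fit([(v,m)],M(lz),[543,263.5,-.23],[5,5,.05]))
m=mask(v,"lid_tray"); print("tray",fit([(v,m)],lambda p:place(np.r_[octa(158,0),octa(158,18)],*p),[543,264,-.23],[8,8,.1]))
E
```

```text
t: 11.4
ee_pos: [542.4, 263.0, 266.4]
orientation: [2.462, 1.951, 0.004]
ft_force: [-0.1, 0.1, -1.2]
width: 87.4
grasp_force: 0.0
[541.6   262.65  264.739] 88.18312597455008Traceback (most recent call last):
  File "<stdin>", line 5, in <module>
  File "h.py", line 29, in fit
    ms=[(v,cv2.resize(m.astype(np.uint8),None,fx=2,fy=2,interpolation=0).astype(bool)) for v,m in pairs]
                      ^^^^^^^^
AttributeError: 'NoneType' object has no attribute 'astype'
```

View pics/w5.png

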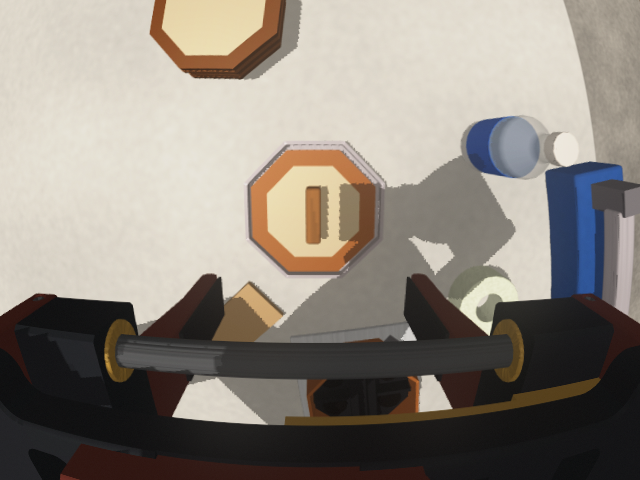

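```bash
python3 -m jog '[[-0.945,0.249,0,0,0,0,1],[-0.945,0.249,0,0,0,0,1],[-0.945,0.249,0,0,0,0,1],[-0.945,0.249,0,0,0,0,1],[-0.945,0.249,0,0,0,0,1],[-0.945,0.249,0,0,0,0,1],[-0.945,0.249,0,0,0,0,1],[-0.945,0.249,0,0,0,0,1],[0,0,0,0,0,-0.6,1],[0,0,0,0,0,-0.6,1],[0,0,0,0,0,0,1],[0,0,0,0,0,0,1],[0,0,0,0,0,0,1],[0,0,0,0,0,0,1]]'
python3 - <<'E'
from look import *
v=shoot("wrist","w6.png"); o=ctrl.get_obs(); print(o["ee_pos"],o["orientation"])
for t in ("box","slot"):
    for d in optics.masks_of(t,"wrist")[:2]: print(t,d["conf"],d["extent"],d["pixels"].sum())
for t in ("divider","rack","lid"): 
    r=optics.masks_of(t,"wrist"); print(t,[(d["conf"],d["extent"]) for d in r[:2]])
im=v["im"].copy()
p=proj(v,[550,16.4,47])[0]; c=im[int(p[1])-90:int(p[1])+90,int(p[0])-110:int(p[0])+110]; print(p)
cv2.imwrite("pics/w6c.png",cv2.resize(c,None,fx=3.3,fy=3.3,interpolation=cv2.INTER_CUBIC)[:,:,::-1])
E
```

```text
t: 12.9
ee_pos: [550.5, -49.4, 264.4]
orientation: [-2.334, -2.102, 0.001]
ft_force: [-0.2, 0.5, -0.6]
width: 87.8
grasp_force: 0.0
[550.512 -49.455 264.502] [-2.334 -2.102  0.   ]
box 0.62 [306.5, 152.4, 151.8, 146.8] 22006
slot 0.79 [306.3, 153.6, 150.6, 148.2] 21803
slot 0.17 [278.6, 8.1, 90.7, 16.2] 800
divider [(0.65, [366.7, 399.0, 53.0, 37.3])]
rack [(0.83, [360.1, 396.6, 109.6, 42.7])]
lid [(0.84, [273.4, 4.2, 61.6, 8.3]), (0.19, [279.7, 10.5, 91.0, 18.3])]
[306.855 152.485]
```

View pics/w6c.png

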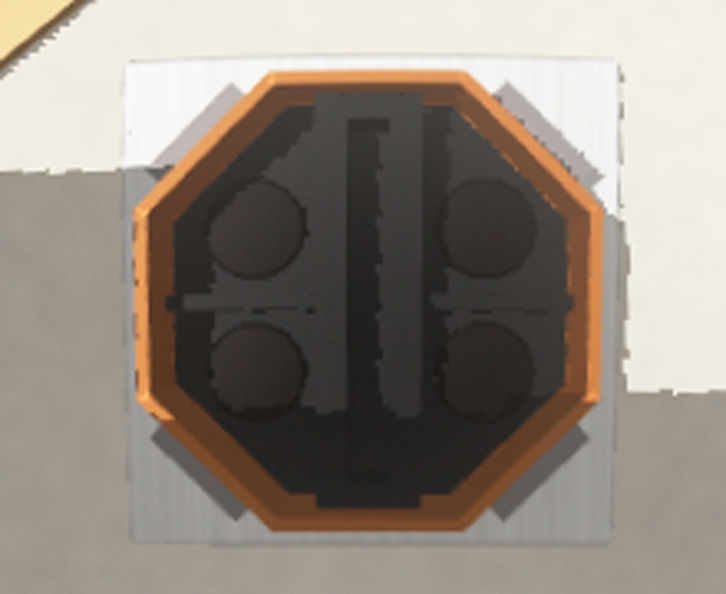

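Run:
```python
from look import *
v=shoot("wrist"); 
Mb=lambda p:place(np.r_[octa(140,60),octa(140,20)],*p)
Ms=lambda p:place(np.array([[a,b,47.] for a in (-6.5,6.5) for b in (-57,57)]),*p)
for t in ("box","slot"): print(t,fit([(v,mask(v,t))],Mb,[550,16.4,-.1],[4,4,.05]))
g=cv2.cvtColor(v["im"],cv2.COLOR_RGB2HSV)
# orange of the box: saturated
k=(g[...,1]>110)&(g[...,0]<25); a=sil(v,place(octa(170,60),550,16.4,-.1))[::2,::2]; k&=a
k=cv2.morphologyEx(k.astype(np.uint8),cv2.MORPH_OPEN,np.ones((2,2)))
h=cv2.convexHull(np.argwhere(k>0)[:,::-1]); k2=np.zeros((480,640),np.uint8); cv2.fillConvexPoly(k2,h,1)
print("hull",fit([(v,k2>0)],Mb,[550,16.4,-.1],[4,4,.05]))
# slot walls edges at crop pixel picks (crop scale 3.3, origin 196,62)
for c in ((347,300),(389,300),(347,140),(347,470),(389,130),(368,118),(368,482)):
    print(c,ray(v,np.array(c)/3.3-.5+[196,62],47)[0][:2])
```

```text
box (array([554.119,  18.198,  -0.106]), np.float64(0.7452422927402585))
slot (array([551.227,  17.59 ,  -0.088]), np.float64(0.749033168024023))
hull (array([550.994,  15.096,  -0.103]), np.float64(0.9933018423730615))
(347, 300) [544.016  16.873]
(389, 300) [556.845  15.499]
(347, 140) [549.263  66.465]
(347, 470) [538.257 -35.97 ]
(389, 130) [562.337  68.213]
(368, 118) [556.356  72.662]
(368, 482) [544.39  -40.452]
```

```bash
python3 -m jog '[[-0.84,0.235,0,0,0,0,1],[-0.84,0.235,0,0,0,0,1],[-0.84,0.235,0,0,0,0,1],[-0.84,0.235,0,0,0,0,1],[-0.84,0.235,0,0,0,0,1],[-0.84,0.235,0,0,0,0,1],[0,0,0,0,0,0,0.5],[0,0,0,0,0,0,0.5],[0,0,0,0,0,0,0.5],[0,0,0,0,0,0,0.5]]'
cat >> h.py <<'E'
A=np.radians(35)
def board(p): # foot-middle x,y,yaw,z0 ; leaning board with chamfers
    P=[[x,y,z] for x in (-5,5) for y,z in ((-55,0),(55,0),(55,105),(40,120),(-40,120),(-55,105))]
    L=np.array([[np.cos(A),0,-np.sin(A)],[0,1,0],[np.sin(A),0,np.cos(A)]])
    return place(np.array(P,float)@L.T,p[0],p[1],p[2],p[3])
E
python3 - <<'E'
from look import *
v=shoot("wrist","w7.png"); o=ctrl.get_obs(); print(o["ee_pos"],o["orientation"],o["width"])
m=mask(v,"divider"); print(m.sum()); np.save("m7.npy",m)
p3,s=fit([(v,m)],lambda p:board([*p,8]),[612,-300,-.15],[15,15,.15]); print(p3,s)
p4,s=fit([(v,m)],board,[*p3,8],[5,5,.05,4]); print(p4,s)
w=shoot("side"); ms=mask(w,"divider"); 
if ms is not None: print("both",fit([(v,m),(w,ms)],board,[*p3,8],[5,5,.05,4]))
im=v["im"].copy()
cs,_=cv2.findContours(m.astype(np.uint8),0,2); cv2.drawContours(im,cs,-1,(255,0,0),1)
P=proj(v,board(p4)); 
for f in (P[:6],P[6:]): cv2.polylines(im,[np.round(f).astype(np.int32)],True,(0,255,0),1)
q=P.mean(0).astype(int); c=im[max(0,q[1]-90):q[1]+90,q[0]-120:q[0]+120]; print(q)
cv2.imwrite("pics/w7c.png",cv2.resize(c,None,fx=3.3,fy=3.3,interpolation=cv2.INTER_NEAREST)[:,:,::-1])
E
```

```text
t: 14.35
ee_pos: [585.5, -254.9, 264.7]
orientation: [-2.333, -2.103, -0.0]
ft_force: [-0.4, -0.3, 0.0]
width: 59.7
grasp_force: 0.0
[ 585.608 -254.953  264.833] [-2.333 -2.104 -0.   ] 55.374123381587786
8592
[ 620.936 -310.779    0.167] 0.9378867551785247
[ 621.952 -308.383    0.155   20.909] 0.9609029422676294
both (array([ 623.403, -305.2  ,    0.132,   31.263]), np.float64(0.8264374308826721))
[310 282]
```

View pics/w7c.png

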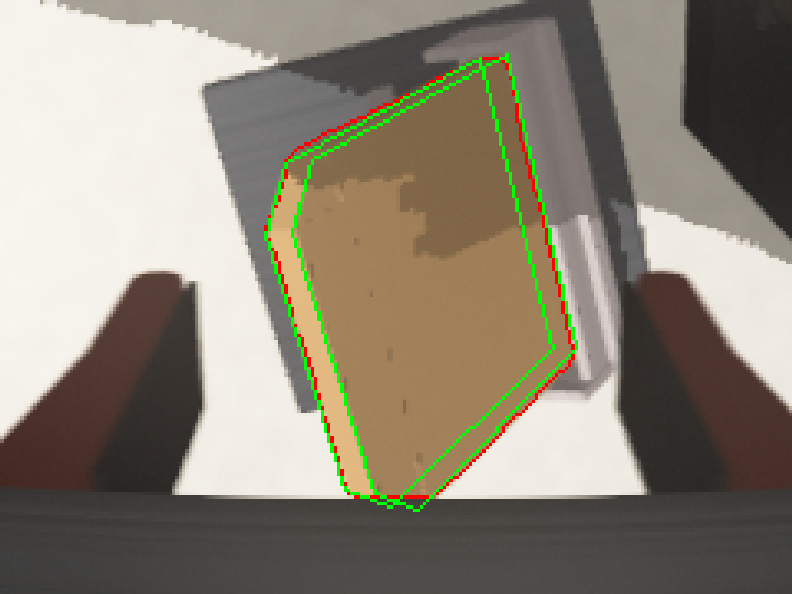

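Run:
```python
from look import *
v=shoot("wrist"); w=shoot("side"); m=mask(v,"divider"); ms=mask(w,"divider"); ms2=None
c=shoot("scene"); mc=mask(c,"divider")
row=np.argwhere(m)[:,0].max()-1
def tb(p,t=14): 
    b=board(p); u=(b[2]-b[1])/105*t
    b[[0,1]]+= 0; b[[6,7]]+=u; return b     # upper-face foot hidden by the lip
import h
os=h.sil
def s2(vv,P,s=4):
    a=os(vv,P)
    if vv["fish"]: a[2*row:]=0
    return a
h.sil=s2; m=m.copy(); m[row:]=0
print(row, ms is not None, mc is not None)
for t in (0,12,20):
    def mod(p):
        b=board(p); u=(b[2]-b[1])/105*t; b[[0,1,6,7]]+=u; return b
    print(t,"wrist",fit([(v,m)],mod,[621,-309,.157,10],[4,4,.03,5]))
    for nm,q in (("side",(w,ms)),("scene",(c,mc))):
        if q[1] is not None and q[1].sum(): 
            p,s=fit([(v,m),q],mod,[621,-309,.157,10],[4,4,.03,5]); print(t,nm,p,s)
    for z in (4,8): print(t,"z",z,fit([(v,m)],lambda p:mod([*p,z]),[621,-309,.157],[4,4,.03]))
# rack base
mr=mask(v,"rack"); cs=np.argwhere(mr)[:,::-1]
print("side px",None if ms is None else ms.sum(), None if mc is None else mc.sum())
```

```text
341 False True
0 wrist (array([ 621.645, -309.421,    0.155,   18.478]), np.float64(0.9676404625287625))
0 scene [ 621.757 -308.353    0.141   24.181] 0.9142053612283441
0 z 4 (array([ 620.904, -312.285,    0.188]), np.float64(0.9346865425406552))
0 z 8 (array([ 621.073, -311.346,    0.169]), np.float64(0.9486771551470154))
12 wrist (array([ 625.139, -303.66 ,    0.131,   35.906]), np.float64(0.9667063365359496))
12 scene [ 624.013 -305.587    0.161   27.214] 0.947395727753116
12 z 4 (array([ 622.684, -309.836,    0.238]), np.float64(0.8850395093761056))
12 z 8 (array([ 621.908, -309.939,    0.197]), np.float64(0.8946126854008787))
20 wrist (array([ 627.053, -301.901,    0.097,   45.57 ]), np.float64(0.9296935581148223))
20 scene [ 624.46  -305.981    0.158   25.505] 0.9138012929103191
20 z 4 (array([ 622.688, -308.407,    0.263]), np.float64(0.8433252926987116))
20 z 8 (array([ 623.165, -308.192,    0.231]), np.float64(0.8548149457802923))
side px None 1597
```

```bash
cat > tgt.py <<'E'
from h import *
import sys
def tgt(p,h,tilt=A):   # TCP pose with TCP at board height h, tool along board
    Rw=R.from_euler("z",p[2]).as_matrix()
    zb=Rw@[-np.sin(A),0,np.cos(A)]; nb=Rw@[np.cos(A),0,np.sin(A)]; yb=Rw@[0,1,0]
    return np.array([p[0],p[1],p[3]])+zb*h, np.c_[yb,nb,-zb]
def delta(P,Rt):
    o=ctrl.get_obs(); Rm=R.from_rotvec(o["orientation"]).as_matrix()
    print("at",o["ee_pos"],"shift units(current tool)",Rm.T@(P-o["ee_pos"])/40,"turn units",np.degrees(R.from_matrix(Rm.T@Rt).as_rotvec())/6)
E
python3 - <<'E'
from tgt import *
P,Rt=tgt([622.5,-307.5,.155,21],160); print(P); delta(P,Rt)
E
```

```text
[ 531.828 -321.668  152.064]
at [ 585.635 -256.119  264.697] shift units(current tool) [-1.771 -1.167  2.816] turn units [-5.8    0.757 -2.403]
```

```bash
python3 -m jog '[[-0.45,-0.3,0.4,0,0,0,0.5],[-0.45,-0.3,0.4,0,0,0,0.5],[-0.45,-0.3,0.4,0,0,0,0.5],[-0.42,-0.27,0.4,0,0,0,0.5],[0,0,0.3,0,0,-0.83,0.5],[0,0,0.3,0,0,-0.82,0.5],[0,0,0.3,0,0,-0.82,0.5],[0,0,0.3,-1,0,0,0.5],[0,0,0,-1,0,0,0.5],[0,0,0,-1,0,0,0.5],[0,0,0,-1,0,0,0.5],[0,0,0,-1,0,0,0.5],[0,0,0,-0.83,0,0,0.5],[0,0,0,0,0,0,0.5],[0,0,0,0,0,0,0.5],[0,0,0,0,0,0,0.5]]'
python3 - <<'E'
from tgt import *
P,Rt=tgt([622.5,-307.5,.155,21],160); delta(P,Rt)
v=shoot("wrist","w8.png"); m=mask(v,"divider"); im=v["im"].copy()
if m is not None:
    print(m.sum()); cs,_=cv2.findContours(m.astype(np.uint8),0,2); cv2.drawContours(im,cs,-1,(255,0,0),1)
Q=proj(v,board([622.5,-307.5,.155,21]))
for f in (Q[:6],Q[6:]): cv2.polylines(im,[np.round(f).astype(np.int32)],True,(0,255,0),1)
cv2.imwrite("pics/w8o.png",im[:,:,::-1])
E
```

```text
t: 16.5
ee_pos: [532.5, -321.4, 153.0]
orientation: [1.746, 2.042, 0.627]
ft_force: [-0.1, 0.3, -0.4]
width: 43.6
grasp_force: 0.0
at [ 532.536 -321.377  153.023] shift units(current tool) [-0.004 -0.029  0.009] turn units [-0.148 -0.014  0.001]
3136
```

View pics/w8o.png

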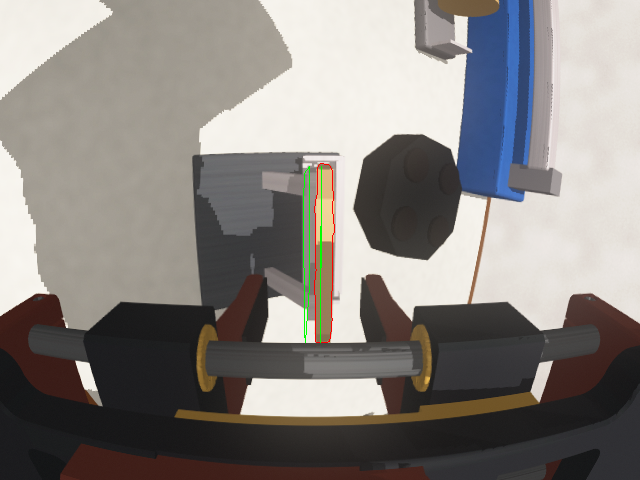

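Run:
```python
from tgt import *
import h
v=shoot("wrist"); m=mask(v,"divider"); o=ctrl.get_obs()
T=np.eye(4); T[:3,:3]=R.from_rotvec([-2.333,-2.104,0]).as_matrix(); T[:3,3]=[585.608,-254.953,264.833]
v7=dict(v); v7["V"]=np.linalg.inv(T@optics.camera_model("wrist")["hand_eye"]); m7=np.load("m7.npy"); 
os=h.sil
rows={id(v):340,id(v7):340}
def s2(vv,P,s=4):
    a=os(vv,P); a[2*rows[id(vv)]:]=0; return a
h.sil=s2; m=m.copy(); m[340:]=0; m7=m7.copy(); m7[340:]=0
for t in (0,8,14):
    def mod(p):
        b=board(p); u=(b[2]-b[1])/105*t; b[[0,1,6,7]]+=u; return b
    for pr in ([(v,m)],[(v,m),(v7,m7)]): 
        p,s=fit(pr,mod,[625,-307,.155,12],[4,4,.03,5]); print(t,p,s)
    P,Rt=tgt(p,120); delta(P,Rt)
```

```text
0 [ 632.888 -307.772    0.153   18.191] 0.9159568427030097
0 [ 624.048 -305.497    0.147   29.564] 0.9418294914275483
at [ 532.52  -320.931  152.948] shift units(current tool) [0.04  0.144 0.856] turn units [-0.138 -0.061  0.069]
8 [ 627.308 -304.496    0.151   25.081] 0.9341554027349617
8 [ 624.61  -304.781    0.149   28.838] 0.9527879851685459
at [ 532.52  -320.931  152.948] shift units(current tool) [0.052 0.147 0.88 ] turn units [-0.138 -0.048  0.05 ]
14 [ 627.267 -304.706    0.15    25.196] 0.9338188727042432
14 [ 624.954 -304.865    0.148   28.421] 0.9362209876131556
at [ 532.52  -320.931  152.948] shift units(current tool) [0.051 0.148 0.893] turn units [-0.138 -0.055  0.061]
```

```bash
python3 -m jog '[[0.05,0.15,0.1,-0.14,0,0.05,0.5],[0,0,0.4,0,0,0,0.5],[0,0,0.1,0,0,0,0.5],[0,0,0,0,0,0,0.5],[0,0,0,0,0,0,0.5],[0,0,0,0,0,0,0.5]]'
python3 - <<'E'
from tgt import *
P,Rt=tgt([624.6,-304.8,.149,28.8],82); delta(P,Rt)
v=shoot("wrist","w9.png"); m=mask(v,"divider"); im=v["im"].copy()
if m is not None:
    print(m.sum()); cs,_=cv2.findContours(m.astype(np.uint8),0,2); cv2.drawContours(im,cs,-1,(255,0,0),1)
Q=proj(v,board([624.6,-304.8,.149,28.8]))
for f in (Q[:6],Q[6:]): cv2.polylines(im,[np.round(f).astype(np.int32)],True,(0,255,0),1)
cv2.imwrite("pics/w9o.png",cv2.resize(im[100:400,160:480],None,fx=2.4,fy=2,interpolation=0)[:,:,::-1])
E
```

```text
t: 17.3
ee_pos: [549.9, -316.3, 136.6]
orientation: [1.744, 2.027, 0.644]
ft_force: [0.4, 0.5, 0.8]
width: 44.0
grasp_force: 0.0
at [ 549.927 -316.274  136.603] shift units(current tool) [0.    0.001 1.241] turn units [ 0.005 -0.047 -0.009]
3446
```

View pics/w9o.png

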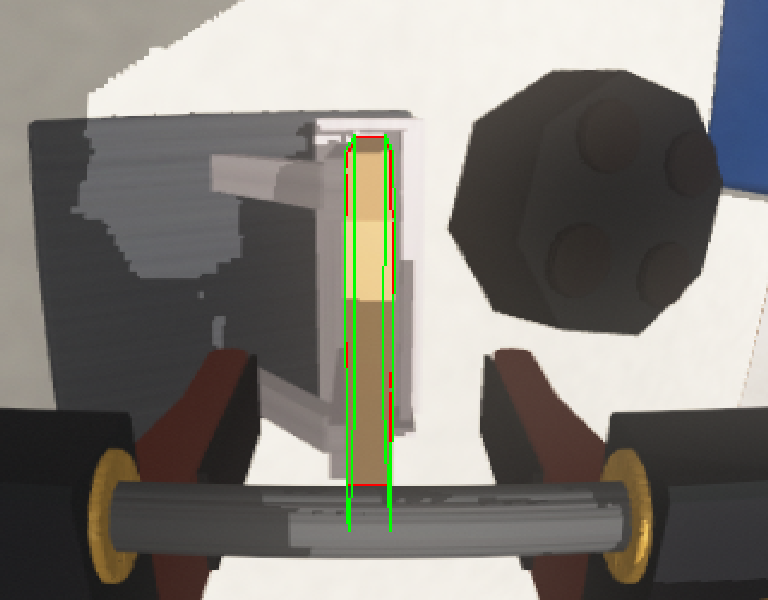

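The predicted outline lies on the board, which is centred between the fingers (crop column ~369). Advance and grip.

```bash
python3 -m jog '[[0,0,0.4,0,0,0,0.5],[0,0,0.4,0,0,0,0.5],[0,0,0.3,0,0,0,0.5],[0,0,0.1,0,0,0,0.5],[0,0,0,0,0,0,0.5],[0,0,0,0,0,0,0],[0,0,0,0,0,0,0],[0,0,0,0,0,0,0],[0,0,0,0,0,0,0],[0,0,0,0,0,0,0],[0,0,0,0,0,0,0],[0,0,0,0,0,0,0]]'
```

```text
t: 18.6
ee_pos: [577.1, -312.0, 97.2]
orientation: [1.744, 2.026, 0.644]
ft_force: [-3.6, 0.0, 3.1]
width: 9.5
grasp_force: 30.0
```

```bash
python3 -m jog '[[0,0,-0.1,0,0,0,0],[0,0,-0.3,0,0,0,0],[0,0,-0.5,0,0,0,0],[0,0,-0.6,0,0,0,0],[0,0,-0.7,0,0,0,0],[0,0,-0.6,0,0,0,0],[0,0,0,0,0,0,0],[0,0,0,0,0,0,0]]'; python3 -m jog '[[0,0,0,0.7,0,0,0],[0,0,0,0.9,0,0,0],[0,0,0,0.9,0,0,0],[0,0,0,0.9,0,0,0],[0,0,0,0.9,0,0,0],[0,0,0,0.9,0,0,0],[0,0,0,0.63,0,0,0],[0,0,0,0,0,0,0],[0,0,0,0,0,0,0],[0,0,0,0,0,0,0]]'
python3 - <<'E'
from tgt import *
Rt=np.c_[[0.1045,0.9945,0],[0.9945,-0.1045,0],[0,0,-1]]
delta(np.array([550.4,16.0,240]),Rt)
v=shoot("wrist","w10.png"); print([(d["conf"],d["extent"]) for d in optics.masks_of("divider","wrist")[:2]])
E
```

```text
t: 19.4
ee_pos: [513.4, -322.2, 189.0]
orientation: [1.744, 2.026, 0.643]
ft_force: [0.0, 0.5, -0.6]
width: 10.1
grasp_force: 30.0
t: 20.4
ee_pos: [513.0, -321.5, 187.7]
orientation: [-2.045, -2.379, -0.007]
ft_force: [0.6, 0.2, -0.8]
width: 9.6
grasp_force: 30.0
at [ 512.989 -321.458  187.683] shift units(current tool) [ 8.208  2.195 -1.254] turn units [-0.001 -0.062  2.442]
[(0.97, [315.1, 295.2, 31.5, 248.5])]
```

View pics/w10.png

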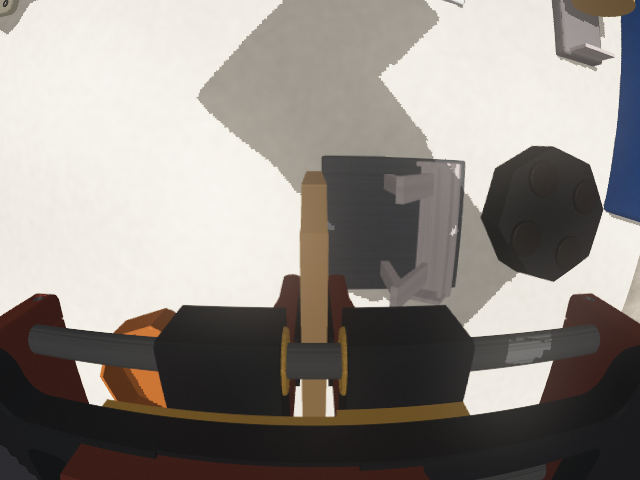

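Run:
```python
from tgt import *
import h
# grasp-time relation from rack fit
Rg=R.from_rotvec([1.744,2.026,0.644]).as_matrix(); P,Rt=tgt([624.6,-304.8,.149,28.8],0)
off=Rg.T@(P-np.array([577.1,-312.0,97.2])); print("foot in tool (rack fit)",off,np.degrees(R.from_matrix(Rg.T@Rt).as_rotvec()))
o=ctrl.get_obs(); Rm=R.from_rotvec(o["orientation"]).as_matrix()
v=shoot("wrist"); m=mask(v,"divider").copy(); m[272:]=0
os=h.sil
def s2(vv,P,s=4): a=os(vv,P); a[544:]=0; return a
h.sil=s2
B=np.array([[y,x,-z] for x in (-5,5) for y,z in ((-55,0),(55,0),(55,105),(40,120),(-40,120),(-55,105))],float) # tool axes
def mod(q,roll=0.): # q: foot middle tool x,y,z
    return (B@R.from_euler("y",roll).as_matrix().T+q)@Rm.T+o["ee_pos"]
for oz in (78,82,86): print(oz,fit([(v,m)],lambda q:mod([q[0],q[1],oz]),[off[0],off[1]],[2,2]))
print("3",fit([(v,m)],lambda q:mod(q[:3]),[off[0],off[1],82],[2,2,4]))
print("roll",fit([(v,m)],lambda q:mod(q[:3],q[3]),[off[0],off[1],82,0],[2,2,4,.02]))
g=v["im"].astype(int).sum(2); print("rows brightness col 314",[(r,g[r,309:319].mean().round()) for r in list(range(166,190,2))+list(range(222,244,2))])
pr=proj(v,mod([off[0],off[1],82])); print("pred foot corner",pr[[1,7]],"chamf low",pr[[2,8]],"chamf top",pr[[3,9]])
```

```text
foot in tool (rack fit) [-0.317  0.05  83.586] [ 0.049 -0.264 -0.065]
78 (array([-1.453, -0.155]), np.float64(0.9377459749552772))
82 (array([-1.143, -0.005]), np.float64(0.9436657925671399))
86 (array([-1.35, -0.16]), np.float64(0.9471656576774904))
3 (array([-1.343, -0.141, 85.284]), np.float64(0.9481637512592729))
roll (array([-0.991, -0.061, 81.418,  0.027]), np.float64(0.9521067544100174))
rows brightness col 314 [(166, np.float64(468.0)), (168, np.float64(466.0)), (170, np.float64(455.0)), (172, np.float64(292.0)), (174, np.float64(289.0)), (176, np.float64(289.0)), (178, np.float64(289.0)), (180, np.float64(290.0)), (182, np.float64(290.0)), (184, np.float64(321.0)), (186, np.float64(345.0)), (188, np.float64(338.0)), (222, np.float64(342.0)), (224, np.float64(342.0)), (226, np.float64(342.0)), (228, np.float64(342.0)), (230, np.float64(341.0)), (232, np.float64(342.0)), (234, np.float64(358.0)), (236, np.float64(356.0)), (238, np.float64(357.0)), (240, np.float64(356.0)), (242, np.float64(355.0))]
pred foot corner [[306.29  170.732]
 [321.55  170.746]] chamf low [[300.814 186.989]
 [327.382 187.015]] chamf top [[299.591 234.861]
 [328.608 234.886]]
```

Run:
```python
from tgt import *
from scipy.optimize import least_squares
o=ctrl.get_obs(); Rm=R.from_rotvec(o["orientation"]).as_matrix(); v=shoot("wrist")
g=v["im"].astype(float).sum(2)[:,309:319].mean(1); d=abs(np.diff(g))
def edge(a,b): k=np.arange(a,b); return (d[k]*(k+.5)).sum()/d[k].sum()
e=np.array([edge(168,174),edge(181,188),edge(231,236)]); print(e)
C=np.array([[55,0,0],[55,0,-105],[40,0,-120]],float)
def f(q,roll): return proj(v,(C@R.from_euler("y",roll).as_matrix().T+[q[0],-.05,q[1]])@Rm.T+o["ee_pos"])[:,1]-e
for r in (0,-.0046,.005,.01,.02):
    s=least_squares(lambda q:f(q,r),[0,82]); print(r,s.x,s.fun)
s=least_squares(lambda q:f(q,q[2]),[0,82,0]); print(s.x,s.fun)
```

```text
[170.734 184.287 233.067]
0 [ 0.399 81.935] [-1.084  0.82  -0.183]
-0.0046 [ 0.2   80.092] [-0.644  0.478 -0.102]
0.005 [ 0.608 83.993] [-1.545  1.194 -0.28 ]
0.01 [ 0.807 86.11 ] [-1.989  1.569 -0.386]
0.02 [ 1.178 90.523] [-2.824  2.323 -0.621]
[-0.094 77.58  -0.011] [ 0. -0. -0.]
```

```bash
python3 -m jog '[[0.4,0.1,-0.3,0,0,0,0],[0.8,0.2,-0.3,0,0,0,0],[0.9,0.25,0,0,0,0,0],[0.95,0.25,0,0,0,0,0],[0.95,0.25,0,0,0,0,0],[0.95,0.25,0,0,0,0,0],[0.95,0.25,0,0,0,0,0],[0.95,0.25,0,0,0,0,0],[0.8,0.2,0,0,0,0,0],[0.55,0.2,0,0,0,0,0],[0,0,0,0,0,0.8,0],[0,0,0,0,0,0.8,0],[0,0,0.3,0,0,0.84,0],[0,0,0.3,0,0,0,0],[0,0,0,0,0,0,0],[0,0,0,0,0,0,0],[0,0,0,0,0,0,0]]'
python3 - <<'E'
from tgt import *
Rt=np.c_[[0.1045,0.9945,0],[0.9945,-0.1045,0],[0,0,-1]]
delta(np.array([550.4,16.0,145]),Rt)
E
```

```text
t: 22.35
ee_pos: [551.6, 15.6, 190.8]
orientation: [-2.331, -2.101, -0.006]
ft_force: [-0.0, 1.1, -0.7]
width: 10.1
grasp_force: 30.0
at [551.562  15.641 190.755] shift units(current tool) [ 0.    -0.03   1.144] turn units [-0.    -0.048  0.011]
```

```bash
python3 -m jog '[[0,-0.03,0.4,0,-0.03,0.01,0],[0,0,0.4,0,0,0,0],[0,0,0.4,0,0,0,0],[0,0,0.15,0,0,0,0],[0,0,0,0,0,0,0],[0,0,0,0,0,0,0],[0,0,0,0,0,0,0]]'
python3 - <<'E'
from tgt import *
Rt=np.c_[[0.1045,0.9945,0],[0.9945,-0.1045,0],[0,0,-1]]
for i in range(4):
    delta(np.array([550.4,16.0,100]),Rt); v=shoot("wrist",f"w11_{i}.png")
Rm=R.from_rotvec(ctrl.get_obs()["orientation"]).as_matrix()
# predicted pixel columns of the slot's +y end and of the board foot, versus image rows profile
S=proj(v,place(np.array([[-6.5,57,47],[6.5,57,47],[-6.5,40,47.],[6.5,40,47]]),550.4,16.0,-.105)); print(S)
g=v["im"].astype(int).sum(2)
for r in (int(S[0,1])-8,int(S[0,1])-4,int(S[0,1])+1,int(S[0,1])+3,int(S[0,1])+6,int(S[0,1])+12): print(r,g[r,290:340].tolist())
E
```

```text
t: 23.05
ee_pos: [550.8, 15.8, 137.2]
orientation: [-2.335, -2.101, -0.003]
ft_force: [0.3, -0.1, -0.7]
width: 9.9
grasp_force: 30.0
at [550.788  15.84  137.181] shift units(current tool) [ 0.001 -0.011  0.93 ] turn units [ 0.009 -0.018 -0.007]
at [550.715  15.824 137.125] shift units(current tool) [ 0.002 -0.009  0.928] turn units [ 0.008 -0.018 -0.008]
at [550.649  15.853 137.05 ] shift units(current tool) [ 0.001 -0.007  0.926] turn units [ 0.007 -0.018 -0.007]
at [550.507  15.856 136.906] shift units(current tool) [ 0.002 -0.004  0.923] turn units [ 0.005 -0.018 -0.007]
[[304.275 166.614]
 [323.509 166.624]
 [304.349 191.45 ]
 [323.407 191.459]]
158 [164, 163, 164, 163, 162, 162, 163, 165, 165, 164, 165, 171, 214, 216, 219, 218, 216, 217, 215, 216, 216, 215, 213, 214, 215, 217, 216, 217, 215, 217, 214, 216, 214, 214, 217, 215, 217, 215, 217, 216, 218, 214, 216, 216, 213, 216, 214, 217, 204, 187]
162 [156, 158, 158, 156, 157, 156, 156, 158, 154, 156, 158, 158, 160, 206, 210, 209, 211, 208, 213, 207, 210, 208, 212, 209, 208, 210, 207, 211, 208, 209, 210, 209, 213, 211, 210, 210, 20
[... 387 characters left out ...]
 148, 148, 159, 150, 148, 146, 150, 149, 150, 151, 150, 151, 148, 154, 150, 173, 196, 195, 197, 197, 181, 158, 188, 193, 194, 196, 198, 196, 199, 195, 196, 197, 197, 194, 196, 200, 186, 162]
172 [136, 135, 140, 140, 139, 138, 138, 143, 141, 143, 141, 144, 143, 144, 155, 162, 251, 288, 290, 290, 293, 291, 295, 294, 290, 294, 296, 291, 293, 294, 297, 290, 201, 150, 150, 152, 151, 154, 152, 152, 154, 153, 189, 192, 191, 193, 195, 182, 160, 155]
178 [131, 132, 131, 133, 133, 129, 129, 135, 131, 132, 135, 133, 136, 196, 279, 288, 290, 290, 286, 285, 283, 286, 294, 290, 290, 288, 291, 294, 290, 293, 293, 293, 295, 293, 205, 154, 139, 144, 142, 141, 143, 144, 144, 149, 144, 146, 150, 145, 145, 143]
```

```bash
python3 -m jog '[[0,-0.005,0.1,0,-0.01,0,0],[0,0,0.1,0,0,0,0],[0,0,0.1,0,0,0,0],[0,0,0.1,0,0,0,0],[0,0,0.1,0,0,0,0],[0,0,0,0,0,0,0]]'
```

```text
t: 23.85
ee_pos: [549.4, 15.9, 115.5]
orientation: [-2.334, -2.1, 0.001]
ft_force: [0.0, -0.6, -1.3]
width: 9.9
grasp_force: 30.0
```

```bash
python3 -m jog '[[0,0.015,0.08,0,0,0,0],[0,0,0.08,0,0,0,0],[0,0,0.08,0,0,0,0],[0,0,0.06,0,0,0,0],[0,0,0.03,0,0,0,0],[0,0,0.03,0,0,0,0],[0,0,0,0,0,0,0]]'
```

```text
t: 24.55
ee_pos: [550.4, 15.8, 101.8]
orientation: [-2.335, -2.101, 0.0]
ft_force: [-0.4, 0.1, -0.4]
width: 9.5
grasp_force: 30.0
```

```bash
python3 -m jog '[[0,0,0.025,0,0,0,0],[0,0,0.025,0,0,0,0],[0,0,0.025,0,0,0,0],[0,0,0,0,0,0,0],[0,0,0,0,0,0,0]]'
```

```text
t: 25.05
ee_pos: [550.5, 15.8, 98.9]
orientation: [-2.335, -2.101, -0.0]
ft_force: [-0.3, -1.3, -0.3]
width: 10.1
grasp_force: 30.0
```

```bash
python3 -m jog '[[0,0,0.02,0,0,0,0],[0,0,0.02,0,0,0,0],[0,0,0,0,0,0,0],[0,0,0,0,0,0,0]]'
```

```text
t: 25.45
ee_pos: [550.8, 15.7, 98.3]
orientation: [-2.335, -2.101, -0.001]
ft_force: [-3.0, -1.8, 8.5]
width: 9.9
grasp_force: 30.0
```

Contact (8.5 N) at exactly the expected depth: TCP at 98 mm puts the foot at about 16 mm. Release and withdraw.

```bash
python3 -m jog '[[0,0,0,0,0,0,0.4],[0,0,0,0,0,0,0.4],[0,0,0,0,0,0,0.4],[0,0,0,0,0,0,0.4],[0,0,-0.2,0,0,0,0.4],[0,0,-0.5,0,0,0,0.4],[0,0,-0.8,0,0,0,0.4],[0,0,-0.8,0,0,0,0.4],[0,0,-0.8,0,0,0,0.4],[-0.5,0,-0.8,0,0,0,0.4],[-0.8,0,0,0,0,0,0.4],[-0.8,0,0,0,0,0,0.4],[0,0,0,0,0,0,0.4],[0,0,0,0,0,0,0.4],[0,0,0,0,0,0,0.4]]'
python3 - <<'E'
from tgt import *
v=shoot("wrist","w12.png"); m=mask(v,"divider"); print(m.sum(), ctrl.get_obs()["width"])
B=np.array([[x,y,z] for x in (-5,5) for y,z in ((-55,31),(55,31),(55,105),(40,120),(-40,120),(-55,105))],float)
for z in (16,22,28): print(z,fit([(v,m)],lambda p:place(B,*p,z),[550.4,16,-.105],[3,3,.03]))
print(fit([(v,m)],lambda p:place(B,*p[:3],p[3]),[550.4,16,-.105,18],[3,3,.03,3]))
for c in ("wrist","scene"):
    w=shoot(c) if c!="wrist" else v
    ml=mask(w,"lid")
    if ml is not None and ml.sum(): print(c,"lid",fit([(w,ml)],lambda p:np.r_[place(np.r_[octa(140,10),octa(140,16)],*p),place(np.array([[a,b,46.] for a in(-8,8) for b in (-30,30)]),*p)],[542.5,263,-.23],[4,4,.05]))
E
```

```text
t: 26.95
ee_pos: [541.7, -67.2, 253.3]
orientation: [-2.334, -2.101, -0.0]
ft_force: [0.5, 0.1, -0.9]
width: 35.2
grasp_force: 0.0
1844 35.0289238151243
16 (array([550.664,  15.635,  -0.101]), np.float64(0.9457142857142857))
22 (array([550.643,  15.338,  -0.101]), np.float64(0.930291831273098))
28 (array([550.59 ,  15.108,  -0.105]), np.float64(0.8968692449355433))
(array([550.681,  15.683,  -0.1  ,  17.935]), np.float64(0.9466856920482553))
scene lid (array([544.01 , 261.376,  -0.21 ]), np.float64(0.9760623229461757))
```

```bash
python3 -c "
from workcell import ctrl; print(ctrl.close_job())"
```

```text
the job is handed in; nothing more can be done
None
```

The lid is flat in the tray and the divider stands upright at the bottom of the box slot; the last camera fits agree with both. I handed the job in at about 27 s but viewed 12 pictures, two over the limit of 10.

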